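Load the heating wells with the colour-matched vials

TASK

Pick out the four tall slim vials and stand each one upright in the heating well whose collar has the colour of its cap, fully down on the well's floor. Load them one at a time in the order red, yellow, green, blue, letting go of each before starting the next and setting it down gently rather than dropping it in. Leave the two wide low jars where they stand, and leave the vials already loaded in their wells.

Things in the scene. Friction and masses are not known exactly. Their poses are not given: they have to be found in the camera images.
- vial_red: Tall slim sample vial, loose, about 55 g: amber glass cylinder with a white paper label and a red cap; 28 mm diameter over its whole height including the cap, 75 mm tall (cap is the top 16 mm). Stands upright on the bench. Origin: centre of its underside, z axis up along the vial.
- vial_yellow: Tall slim sample vial, loose, about 55 g: amber glass cylinder with a white paper label and a yellow cap; 28 mm diameter over its whole height including the cap, 75 mm tall (cap is the top 16 mm). Stands upright on the bench. Origin: centre of its underside, z axis up along the vial.
- vial_green: Tall slim sample vial, loose, about 55 g: amber glass cylinder with a white paper label and a green cap; 28 mm diameter over its whole height including the cap, 75 mm tall (cap is the top 16 mm). Stands upright on the bench. Origin: centre of its underside, z axis up along the vial.
- vial_blue: Tall slim sample vial, loose, about 55 g: amber glass cylinder with a white paper label and a blue cap; 28 mm diameter over its whole height including the cap, 75 mm tall (cap is the top 16 mm). Stands upright on the bench. Origin: centre of its underside, z axis up along the vial.
- well_red: Single-vial heating well, fixed to the bench: black round foot 72 mm diameter and 8 mm thick, on it a red collar 60 mm outside diameter, 46 mm inside diameter, whose rim is 33 mm above the bench. The round opening has a flat floor 8 mm above the bench (25 mm deep). Origin: centre of its underside at bench height, z axis up, on the axis of the opening.
- well_yellow: Single-vial heating well, fixed to the bench: black round foot 72 mm diameter and 8 mm thick, on it a yellow collar 60 mm outside diameter, 46 mm inside diameter, whose rim is 33 mm above the bench. The round opening has a flat floor 8 mm above the bench (25 mm deep). Origin: centre of its underside at bench height, z axis up, on the axis of the opening.
- well_green: Single-vial heating well, fixed to the bench: black round foot 72 mm diameter and 8 mm thick, on it a green collar 60 mm outside diameter, 46 mm inside diameter, whose rim is 33 mm above the bench. The round opening has a flat floor 8 mm above the bench (25 mm deep). Origin: centre of its underside at bench height, z axis up, on the axis of the opening.
- well_blue: Single-vial heating well, fixed to the bench: black round foot 72 mm diameter and 8 mm thick, on it a blue collar 60 mm outside diameter, 46 mm inside diameter, whose rim is 33 mm above the bench. The round opening has a flat floor 8 mm above the bench (25 mm deep). Origin: centre of its underside at bench height, z axis up, on the axis of the opening.
- jar_red: Wide, low stock jar, loose, about 90 g, not to be moved: white body with a red lid, 48 mm diameter, 32 mm tall (far lower and wider than the vials). Origin: centre of its underside, z axis up.
- jar_blue: Wide, low stock jar, loose, about 90 g, not to be moved: white body with a blue lid, 48 mm diameter, 32 mm tall (far lower and wider than the vials). Origin: centre of its underside, z axis up.
Things that resemble listed ones, but are neither listed nor needed, are in the scene too. What is shaped like the vial_red but purple is not meant.

How it is judged:
By the outcome, as a careful person would: the job done as asked, in the order asked, and still so for the second after the job is handed in, with the robot touching nothing.
It also fails if it takes over 104 s, if anything falls off the work surface, if the arm or the gripper's body presses on something with over 40 N, if the wrist force passes 120 N, or if a joint passes its speed limit or range.

ROBOT

A 6-joint arm with a two-finger parallel gripper is mounted at the origin on the work surface. World frame = base frame: x ahead of the robot, y to its left, z up, the work surface at z = 0. Lengths are in m, angles in rad, forces in N, time in s.
With the tool pointing down it reaches from about 0.225 to 0.875 m from the base axis. Payload 3.4 kg.
Tool frame: the origin (TCP) lies on the centre line of the jaws, within the pads' length; the fingertips stand 14 mm ahead of it and the grasp point (between the pads) lies 5 mm behind it; z points along the fingers, y is the line along which they close (so a half turn about z gives the same grasp; the last joint's range is limited). The gripper opens to 85 mm and grips with 20 to 120 N. Pads are 22 mm wide; open, the fingers measure 114 mm over their backs; the gripper's body (76 mm by 85 mm) begins 54 mm behind the grasp point. The pads swing forward as they close: fully open they stand 13 mm farther back than shut.
Start: joints at [1.088, 0.276, 1.505, -0, 1.361, -0.121], TCP at [0.204, 0.538, 0.245] pointing down, gripper open.
Joint ranges: [-2.89, 2.89], [-0.75, 2.08], [0.22, 2.7], [-1.18, 4.32], [0.11, 2.71], [-2.7, 2.7]. Speed limits (rad/s): [2.57, 2.57, 3.14, 3.14, 3.14, 3.14].

INTERFACE

Orientations are given as a unit quaternion [w, x, y, z].
In Python, from rig import manip, eyes gives the robot as it stands.
- The arm moves only by the shell command python3 -m creep 'ROWS' [FORCE]. ROWS is JSON, a list of rows, each a list of 5 numbers: the opening, from 0 (shut) to 1 (fully open), then the shift along the tool's x, y, z normalised to -1 to 1, where 1 is 0.5 m, then the turn about the tool's z normalised to -1 to 1, where 1 is 360 degrees. In form: [[fingers, dx, dy, dz, spin], ...]. A call has 1 to 10 rows; each row is the pose to reach, as a shift and turn from the pose commanded when the call began, along the tool's axes at that moment, turning the shorter way round; what a row does not reach only later rows make up. A row lasts 1/10 s, in which the tool goes at most 50 mm and 8.59 degrees, less where a joint would pass 70% of its speed; a pose out of reach is approached as far as the arm can. A call with a number of a shift or a turn outside -1 to 1 is refused whole. A call with a gripper value outside its range is refused whole. The fingers move at their own pace and stop on an object; FORCE is the grip in N (left out, the last holds). Time passes only in rows, so rows that repeat a pose let the fingers close. It gives the time, the measured TCP pose, the force, the opening and the grip force at its end, in the units of the state.
- manip.get_state(): the state, without advancing time (a new reading comes with each control period).
- eyes.get_image(name): name is "side" or "top"; returns a dict with "frame" (480x640x3 uint8, red, green, blue), "fx", "fy", "cx", "cy" (pixels), "R" (3x3) and "t" (3): a world point X has camera coordinates R X + t. Camera axes: x right, y down, z forward; pixel columns grow to the right and rows downward; lengths in m; the calibration is good to about 2 mm. A picture is of the moment at which its call begins. There is no depth.
- manip.sign_off(): hands the job in; it is judged then, once.
Trained networks look in the newest picture that a camera, given by its name, has taken for a name from the list of things; names that differ only in an ending like _2 or _b are one class to them, and where a whole thing is asked for, a point or a joint stands for the part that bears it (a point fixed in the world has none). Each returns a list of dicts, best first, with "confidence" (0 to 1); they miss things now and then, are a little off and sometimes report something else, mostly with a low value. They report only what shows in the picture. A call takes as long as a camera call. They do not tell look-alikes from the thing itself.
- eyes.regions_of(camera, label): "mask" (480x640 bool, what is visible of it) and "bbox" ([left, top, right, bottom] in pixels, round what is visible of it).
- eyes.place_of(camera, label): "centre" ([column, row] in pixels: a listed point, or the origin of a listed thing).
The state is a dict: "clock": time; "qpos": joint angles; "qd": joint speeds; "effort": joint torques, N m; "position": TCP position; "ee_rot": TCP orientation; "contact_force": force on the tool from outside, world axes, zero at the start; "moment": the same for the moment, N m; "width": finger opening in m; "gripper_force": force on a finger pad.
Only numpy, scipy, OpenCV 4.12 (cv2) and the standard library are available. Lean on these libraries where they do the work, as an engineer would, in place of code of your own. Each camera call takes 0.05 s, during which the arm holds its last target. There are 200 camera calls.

## Working session

There is one attempt and no reset: what is moved stays moved. The work goes in short steps, Python scripts to look and compute and a shell command to move; the robot and the scene stay as the last step left them, time stands still between calls to the robot, and variables do not carry over. Pictures are saved under pics/ and viewed, at most 14 in all, crops included, and the job is handed in when it is done.

```bash
mkdir -p pics; ls; python3 - <<'E'
from rig import manip, eyes
import cv2
for n in("top","side"):
    d=eyes.get_image(n); cv2.imwrite(f"pics/{n}0.png",d["frame"][:,:,::-1])
    print(n,d["fx"],d["cx"],d["cy"],d["R"],d["t"])
    for c in "red yellow green blue".split():
        for k in("vial_","well_"):
            print(k+c,[(r["centre"],round(r["confidence"],2)) for r in eyes.place_of(n,k+c)])
print(manip.get_state())
E
```

```text
pics
top 548.0671621907546 317.03921214824874 245.64149970650567 [[-0.01567289 -0.99965747  0.02095961]
 [-0.99780164  0.01428697 -0.06471297]
 [ 0.06439136 -0.02192777 -0.99768378]] [-0.0044762   0.54146233  1.25751162]
vial_red [([315.6, 214.0], 0.7), ([328.1, 276.0], 0.57), ([297.1, 282.6], 0.52), ([428.4, 228.0], 0.16)]
well_red [([163.4, 289.0], 0.93), ([241.9, 277.1], 0.44)]
vial_yellow [([458.0, 279.3], 0.53)]
well_yellow [([381.1, 267.2], 0.67)]
vial_green [([314.3, 217.7], 0.65), ([459.5, 280.2], 0.63)]
well_green [([188.5, 223.1], 0.82)]
vial_blue [([242.6, 276.7], 0.74)]
well_blue [([365.5, 224.5], 0.83)]
side 582.2293331001273 308.1968883600525 248.24041246948528 [[ 0.96949402 -0.2449997   0.00751576]
 [-0.143464   -0.59203256 -0.79304195]
 [ 0.19874462  0.76777119 -0.60912066]] [-0.52203709  0.11254086  1.03615133]
vial_red [([267.9, 260.0], 0.93), ([284.6, 282.9], 0.68)]
well_red [([238.1, 183.2], 0.72)]
vial_yellow [([317.3, 420.6], 0.63)]
well_yellow [([303.0, 328.3], 0.91)]
vial_green [([346.7, 263.8], 0.84), ([282.2, 283.3], 0.34)]
well_green [([303.7, 185.3], 0.78), ([352.8, 305.8], 0.37)]
vial_blue [([259.4, 220.7], 0.89)]
well_blue []
{'clock': 0.9, 'qpos': array([ 1.08798608e+00,  2.75870831e-01,  1.50489750e+00, -8.40114792e-06,
        1.36070110e+00, -1.20995395e-01]), 'qd': array([ 0.00208251, -0.00038789, -0.0012391 ,  0.00031261,  0.00234564,
       -0.00053776]), 'effort': array([ 5.94691828e-04, -4.16633964e+01, -2.46106356e+01,  7.00232977e-05,
        3.23180075e-04,  1.99781333e-06]), 'position': array([0.20355278, 0.53779595, 0.24534566]), 'ee_rot': array([2.22415191e-05, 1.79921402e-01, 9.83680988e-01, 5.76023120e-05]), 'contact_force': array([-0.36718198,  0.13805523,  0.21160014]), 'moment': array([-0.03591089, -0.02245354, -0.01294078]), 'gripper_force': 0.0, 'width': 0.08580613824620953}
```

View pics/top0.png

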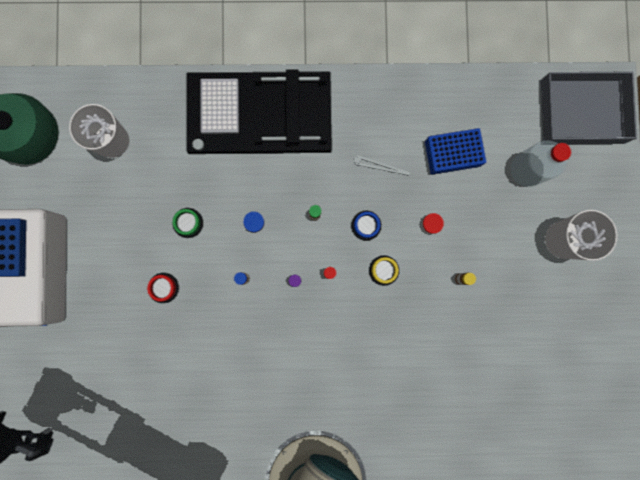

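View pics/side0.png

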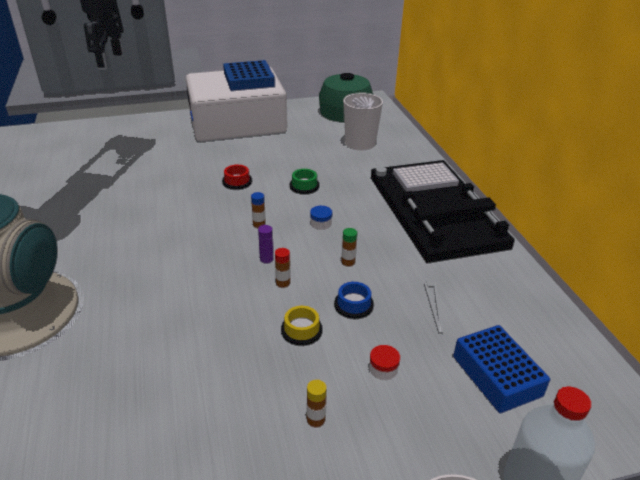

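Top picture: 
- Vials by cap: red (330,272), yellow (469,279), green (315,212), blue (241,279).
- Purple look-alike (294,281), to be ignored.
- Jars: red lid (432,223), blue lid (254,222).
- Wells: red (163,288), yellow (385,270), green (187,222), blue (366,225).
- Other things that could be mistaken for the red vial: the purple vial, the red jar and the bottle's red cap (561,152).

The side picture agrees: the red vial is at (283,268), slim and amber with a label.

```bash
cat >h.py <<'E'
import numpy as np,cv2
from rig import manip,eyes
HUE=dict(red=(0,8),yellow=(24,8),green=(65,14),blue=(112,10),purple=(140,9))
def blob(d,c,seed,r):
    """centroid of the largest blob of colour c within r of seed; hull centroid for rings"""
    hsv=cv2.cvtColor(d["frame"],cv2.COLOR_RGB2HSV).astype(int)
    h,t=HUE[c]; dh=np.abs((hsv[...,0]-h+90)%180-90)
    m=((dh<=t)&(hsv[...,1]>120)&(hsv[...,2]>50)).astype(np.uint8)
    k=np.zeros_like(m); cv2.circle(k,seed,r,1,-1); m&=k
    p=cv2.findNonZero(m); hull=cv2.convexHull(p); M=cv2.moments(hull)
    return np.array([M["m10"]/M["m00"],M["m01"]/M["m00"]]),cv2.boundingRect(p),int(m.sum())
def ray(d,p,z):
    v=d["R"].T@np.array([(p[0]-d["cx"])/d["fx"],(p[1]-d["cy"])/d["fy"],1]); o=-d["R"].T@d["t"]
    return o+v*(z-o[2])/v[2]
E
python3 - <<'E'
from h import *
T=eyes.get_image("top");S=eyes.get_image("side")
V=dict(red=((330,272),(283,254)),yellow=((469,279),(317,391)),green=((315,212),(350,235)),blue=((241,279),(258,199)),purple=((294,281),None))
W=dict(red=((163,288),(237,173)),yellow=((385,270),(302,322)),green=((187,222),(304,180)),blue=((366,225),(354,297)))
J=dict(red=((432,223),None),blue=((254,222),None))
for n,D,z,zs,r,rs in(("vial",V,.070,.067,13,13),("well",W,.033,.025,22,24),("jar",J,.03,0,20,0)):
    for c,(a,b) in D.items():
        p,bb,s=blob(T,c,a,r); print(n,c,p.round(1),bb,s,ray(T,p,z).round(4),end=" ")
        if b: q,bb,s=blob(S,c,b,rs); print("side",q.round(1),bb,ray(S,q,zs).round(4))
        else: print()
f=S["frame"][160:440,210:400,::-1]; t=T["frame"][190:310,140:490,::-1]
f=cv2.resize(f,None,fx=2,fy=2);t=cv2.resize(t,(420,144))
o=np.zeros((560,800,3),np.uint8);o[:560,:380]=f;o[:144,380:]=t;cv2.imwrite("pics/c.png",o)
E
```

```text
vial red [329.4 272.6] (324, 267, 12, 12) 118 [ 0.4775 -0.0381  0.07  ] side [281.8 255.3] (275, 248, 15, 16) [ 0.4788 -0.0375  0.067 ]
vial yellow [468.1 278.4] (461, 273, 15, 12) 136 [ 0.4598 -0.348   0.07  ] side [316.  390.9] (307, 380, 19, 23) [ 0.4608 -0.3499  0.067 ]
vial green [314.8 211.2] (309, 206, 12, 12) 105 [ 0.6154 -0.0075  0.07  ] side [349.4 234.6] (343, 228, 14, 14) [ 0.618  -0.0052  0.067 ]
vial blue [240. 278.] (234, 273, 13, 11) 116 [0.4685 0.1603 0.07  ] side [257.2 197.9] (251, 192, 13, 13) [0.4696 0.1638 0.067 ]
vial purple [294.3 280.2] (289, 275, 12, 11) 106 [0.4619 0.0402 0.07  ] 
well red [161.  287.7] (147, 274, 29, 28) 307 [0.4497 0.344  0.033 ] side [236.2 174.7] (224, 164, 26, 22) [0.4494 0.3401 0.025 ]
well yellow [384.6 270. ] (371, 257, 28, 27) 271 [ 0.4821 -0.1666  0.033 ] side [301.3 322.5] (284, 306, 36, 34) [ 0.4827 -0.1725  0.025 ]
well green [185.7 221.6] (173, 209, 27, 26) 244 [0.5998 0.2881 0.033 ] side [304.1 179. ] (292, 169, 25, 21) [0.6001 0.2842 0.025 ]
well blue [366.9 224.3] (354, 211, 27, 27) 259 [ 0.5882 -0.1282  0.033 ] side [354.1 297.3] (338, 282, 33, 32) [ 0.5887 -0.1334  0.025 ]
jar red [432.8 223.1] (423, 213, 21, 21) 336 [ 0.5892 -0.2818  0.03  ] 
jar blue [253.4 221.5] (244, 212, 20, 20) 323 [0.5984 0.1336 0.03  ]
```

View pics/c.png

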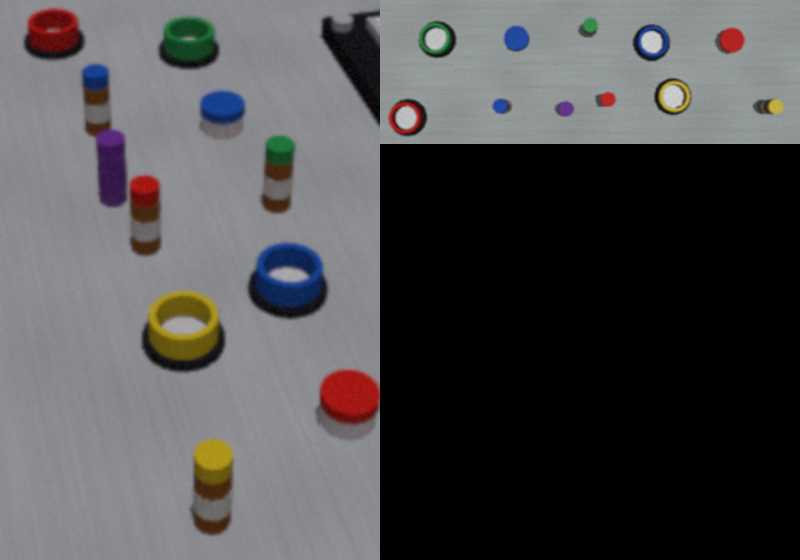

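The crop confirms it: the red vial is amber with a label (crop 145,215), and the plain purple one next to it is the decoy. I'll turn the jaws to close along world x, which clears the purple vial, and move above the red one.

```bash
python3 -m creep '[[1,-0.921,-0.883,0.15,0.192],[1,-0.921,-0.883,0.15,0.192],[1,-0.921,-0.883,0.15,0.192],[1,-0.921,-0.883,0.15,0.192],[1,-0.921,-0.883,0.15,0.192],[1,-0.921,-0.883,0.15,0.192],[1,-0.921,-0.883,0.15,0.192],[1,-0.921,-0.883,0.15,0.192],[1,-0.921,-0.883,0.15,0.192],[1,-0.921,-0.883,0.15,0.192]]' 30
```

```text
clock: 2.0
position: [0.4178, 0.0876, 0.1871]
ee_rot: [0.0, 0.706, 0.708, 0.001]
contact_force: [0.8, -0.1, -0.3]
width: 0.0855
gripper_force: 0.0
```

```bash
python3 -m creep '[[1,-0.252,0.12,0.034,0],[1,-0.252,0.12,0.034,0],[1,-0.252,0.12,0.034,0],[1,-0.252,0.12,0.034,0],[1,-0.252,0.12,0.034,0],[1,-0.252,0.12,0.034,0]]'
```

```text
clock: 2.6
position: [0.4768, -0.0355, 0.1699]
ee_rot: [-0.001, 0.706, 0.708, 0.0]
contact_force: [0.1, -0.2, 0.8]
width: 0.0855
gripper_force: 0.0
```

```bash
cat >>h.py <<'E'
def go(x,y,z):
    "shift in tool axes, normalised, to a world target"
    from scipy.spatial.transform import Rotation as Ro
    s=manip.get_state();w=s["ee_rot"];R=Ro.from_quat([w[1],w[2],w[3],w[0]]).as_matrix()
    print("at",s["position"].round(4),"shift",(R.T@(np.array([x,y,z])-s["position"])*2).round(3),"yaw",np.degrees(np.arctan2(R[1,1],R[0,1])).round(2))
E
python3 -c "
from h import *
go(.478,-.038,.05)"
```

```text
at [ 0.4768 -0.0355  0.1699] shift [-0.005  0.003  0.24 ] yaw 0.17
```

```bash
python3 -m creep '[[1,-0.005,0.003,0.06,0],[1,-0.005,0.003,0.13,0],[1,-0.005,0.003,0.19,0],[1,-0.005,0.003,0.22,0],[1,-0.005,0.003,0.24,0],[1,-0.005,0.003,0.24,0],[1,-0.005,0.003,0.24,0]]' && python3 -c "
from h import *
d=eyes.get_image('side');cv2.imwrite('pics/g1.png',cv2.resize(d['frame'][150:350,180:380,::-1],None,fx=2.5,fy=2.5))
go(.478,-.038,.05)"
```

```text
clock: 3.3
position: [0.4795, -0.0383, 0.0506]
ee_rot: [0.001, 0.706, 0.708, 0.0]
contact_force: [0.9, -0.6, 0.3]
width: 0.0854
gripper_force: 0.0
at [ 0.4798 -0.0385  0.0509] shift [ 0.001 -0.004  0.002] yaw 0.19
```

View pics/g1.png

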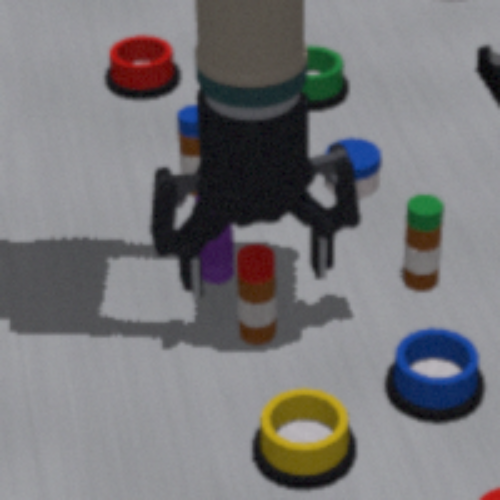

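The jaws straddle the red vial: tips at (193,290) and (322,270) in the crop, with the vial at (257,290) between them. Closing.

```bash
python3 -m creep '[[0,0,0,0,0],[0,0,0,0,0],[0,0,0,0,0],[0,0,0,0,0],[0,0,0,0,0],[0,0,0,0,0],[0,0,0,0,0],[0,0,0,0,0],[0,0,0,0,0],[0,0,0,0,0]]' 30
```

```text
clock: 4.35
position: [0.4791, -0.0389, 0.0502]
ee_rot: [0.0, 0.706, 0.708, 0.0]
contact_force: [-0.6, 0.6, 5.2]
width: 0.0273
gripper_force: 30.0
```

```bash
python3 -m creep '[[0,0,0,-0.04,0],[0,0,0,-0.12,0],[0,0,0,-0.2,0],[0,0,0,-0.24,0],[0,0.07,-0.006,-0.24,0],[0,0.15,-0.012,-0.24,0],[0,0.23,-0.018,-0.24,0],[0,0.31,-0.024,-0.24,0],[0,0.39,-0.03,-0.24,0],[0,0.46,-0.035,-0.24,0]]' && python3 -c "
from h import *
go(.45,.342,.17)"
```

```text
clock: 5.35
position: [0.4602, 0.193, 0.1694]
ee_rot: [-0.0, 0.706, 0.708, -0.0]
contact_force: [-0.4, -1.0, -0.1]
width: 0.0271
gripper_force: 29.7
at [0.4602 0.193  0.1694] shift [ 0.298 -0.019 -0.001] yaw 0.18
```

```bash
python3 -m creep '[[0,0.08,-0.006,0,0],[0,0.16,-0.012,0,0],[0,0.23,-0.018,0,0],[0,0.28,-0.02,0,0],[0,0.3,-0.02,0,0],[0,0.3,-0.02,0,0],[0,0.3,-0.02,0.05,0],[0,0.3,-0.02,0.1,0],[0,0.3,-0.02,0.13,0],[0,0.3,-0.02,0.13,0]]' && python3 -c "
from h import *
d=eyes.get_image('side');cv2.imwrite('pics/w1.png',cv2.resize(d['frame'][80:230,160:360,::-1],None,fx=3,fy=3))
go(.45,.342,.06)"
```

```text
clock: 6.35
position: [0.449, 0.3384, 0.1026]
ee_rot: [-0.0, 0.707, 0.708, -0.003]
contact_force: [-1.4, -0.3, 0.1]
width: 0.0277
gripper_force: 29.7
at [0.45   0.3392 0.104 ] shift [0.006 0.    0.088] yaw 0.07
```

View pics/w1.png

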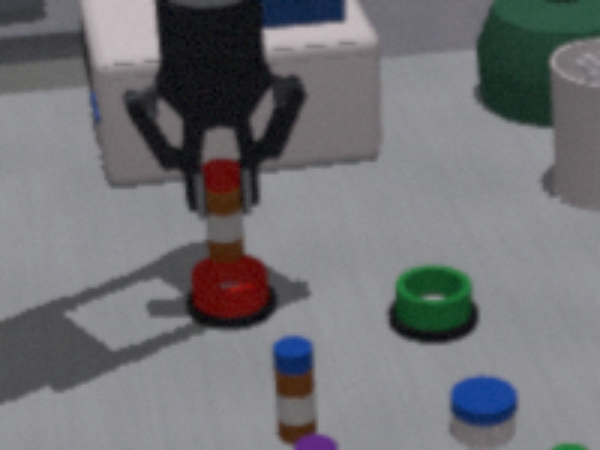

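The red vial hangs over the red collar (vial (225,240), collar (231,285) in the crop). Lowering slowly.

```bash
python3 -m creep '[[0,0.006,0,0.02,0],[0,0.006,0,0.04,0],[0,0.006,0,0.06,0],[0,0.006,0,0.075,0],[0,0.006,0,0.083,0],[0,0.006,0,0.087,0],[0,0.006,0,0.09,0],[0,0.006,0,0.09,0]]'
```

```text
clock: 7.2
position: [0.4505, 0.3442, 0.06]
ee_rot: [0.0, 0.706, 0.708, 0.0]
contact_force: [0.5, 0.4, 0.1]
width: 0.0274
gripper_force: 29.7
```

```bash
python3 -m creep '[[0,0,0,0.002,0],[0,0,0,0.004,0],[0,0,0,0.004,0],[0,0,0,0.004,0]]'
```

```text
clock: 7.6
position: [0.4507, 0.3442, 0.0582]
ee_rot: [0.0, 0.706, 0.708, 0.0]
contact_force: [0.8, -0.3, 0.6]
width: 0.0273
gripper_force: 29.8
```

```bash
python3 -m creep '[[0,0,0,0.001,0],[0,0,0,0.002,0],[0,0,0,0.002,0],[0,0,0,0.002,0]]'
```

```text
clock: 8.0
position: [0.4507, 0.3443, 0.0582]
ee_rot: [0.0, 0.706, 0.708, 0.001]
contact_force: [-2.0, -1.9, 7.4]
width: 0.0274
gripper_force: 30.6
```

Contact at TCP 0.058, as expected for the floor. Releasing.

```bash
python3 -m creep '[[1,0,0,0,0],[1,0,0,0,0],[1,0,0,0,0],[1,0,0,0,0],[1,0,0,0,0],[1,0,0,0,0],[1,0,0,-0.06,0],[1,0,0,-0.14,0],[1,0,0,-0.22,0],[1,0,0,-0.22,0]]' && python3 -c "
from h import *
d=eyes.get_image('side');cv2.imwrite('pics/w2.png',cv2.resize(d['frame'][80:230,160:360,::-1],None,fx=2,fy=2))
go(.4603,-.349,.17)"
```

```text
clock: 9.0
position: [0.4538, 0.3461, 0.1728]
ee_rot: [0.002, 0.706, 0.708, 0.006]
contact_force: [0.5, 0.1, 0.0]
width: 0.0854
gripper_force: 0.0
at [0.4522 0.3452 0.17  ] shift [-1.388  0.012 -0.005] yaw 0.15
```

View pics/w2.png

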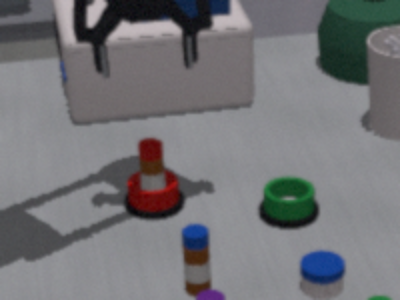

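The red vial stands upright in its well (crop (150,180)). Now over to yellow.

```bash
python3 -m creep '[[1,-0.9,0.008,0,0],[1,-0.9,0.008,0,0],[1,-0.9,0.008,0,0],[1,-0.9,0.008,0,0],[1,-0.9,0.008,0,0],[1,-0.9,0.008,0,0],[1,-0.9,0.008,0,0],[1,-0.9,0.008,0,0],[1,-0.9,0.008,0,0],[1,-0.9,0.008,0,0]]' && python3 -c "
from h import *
go(.4603,-.349,.17)"
```

```text
clock: 10.05
position: [0.4555, -0.1116, 0.1657]
ee_rot: [0.0, 0.709, 0.706, -0.001]
contact_force: [0.6, 0.7, 0.3]
width: 0.0854
gripper_force: 0.0
at [ 0.4555 -0.1116  0.1657] shift [-0.475  0.012 -0.007] yaw -0.25
```

```bash
python3 -m creep '[[1,-0.1,0.01,-0.006,0],[1,-0.2,0.01,-0.006,0],[1,-0.3,0.01,-0.006,0],[1,-0.4,0.01,-0.006,0],[1,-0.46,0.01,-0.006,0],[1,-0.484,0.01,-0.006,0],[1,-0.484,0.01,-0.006,0],[1,-0.484,0.01,-0.006,0]]' && python3 -c "
from h import *
go(.4603,-.349,.05)"
```

```text
clock: 10.85
position: [0.4609, -0.3458, 0.169]
ee_rot: [-0.002, 0.706, 0.708, 0.0]
contact_force: [0.3, 0.0, -0.6]
width: 0.0855
gripper_force: 0.0
at [ 0.4609 -0.3458  0.169 ] shift [-0.007 -0.001  0.238] yaw 0.18
```

```bash
python3 -m creep '[[1,-0.006,0,0.06,0],[1,-0.006,0,0.13,0],[1,-0.006,0,0.19,0],[1,-0.006,0,0.22,0],[1,-0.006,0,0.238,0],[1,-0.006,0,0.238,0],[1,-0.006,0,0.238,0]]' && python3 -c "
from h import *
d=eyes.get_image('side');cv2.imwrite('pics/g2.png',cv2.resize(d['frame'][280:480,220:420,::-1],None,fx=2,fy=2))
go(.4603,-.349,.05)"
```

```text
clock: 11.55
position: [0.4619, -0.3504, 0.0517]
ee_rot: [0.001, 0.706, 0.708, 0.0]
contact_force: [-1.0, 0.2, -0.5]
width: 0.0853
gripper_force: 0.0
at [ 0.4621 -0.3508  0.0521] shift [ 0.004 -0.004  0.004] yaw 0.2
```

View pics/g2.png

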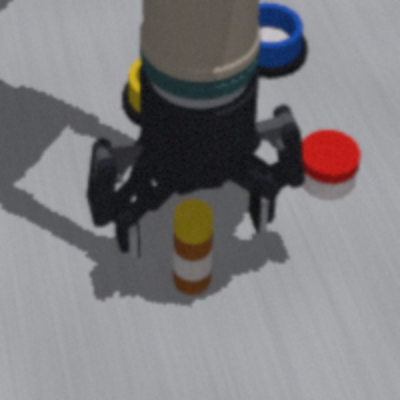

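The yellow vial is between the jaws: tips (128,250) and (262,225), vial (193,245). Closing, then lifting.

```bash
python3 -m creep '[[0,0.002,0,0.003,0],[0,0.002,0,0.003,0],[0,0.002,0,0.003,0],[0,0.002,0,0.003,0],[0,0.002,0,0.003,0],[0,0.002,0,0.003,0],[0,0.002,0,0.003,0],[0,0.002,0,0.003,0],[0,0.002,0,0.003,0],[0,0.002,0,0.003,0]]' 30 && python3 -c "
from h import *
go(.4823,-.168,.17)"
```

```text
clock: 12.6
position: [0.4613, -0.35, 0.0496]
ee_rot: [0.0, 0.706, 0.708, -0.0]
contact_force: [-1.1, -0.7, 4.7]
width: 0.0271
gripper_force: 31.1
at [ 0.4613 -0.35    0.0496] shift [ 0.364  0.043 -0.241] yaw 0.15
```

```bash
python3 -m creep '[[0,0,0,-0.04,0],[0,0,0,-0.12,0],[0,0,0,-0.2,0],[0,0.03,0.01,-0.24,0],[0,0.1,0.02,-0.24,0],[0,0.18,0.03,-0.24,0],[0,0.26,0.035,-0.24,0],[0,0.33,0.042,-0.24,0],[0,0.364,0.042,-0.24,0],[0,0.364,0.042,-0.24,0]]' && python3 -m creep '[[0,0,0,0,0],[0,0,0,0.05,0],[0,0,0,0.1,0],[0,0,0,0.13,0],[0,0,0,0.13,0],[0,0,0,0.13,0]]' && python3 -c "
from h import *
d=eyes.get_image('side');cv2.imwrite('pics/w3.png',cv2.resize(d['frame'][200:400,210:410,::-1],None,fx=2,fy=2))
go(.4823,-.168,.06)"
```

```text
clock: 13.6
position: [0.4813, -0.1657, 0.169]
ee_rot: [-0.001, 0.705, 0.709, -0.0]
contact_force: [-0.3, -0.6, -0.2]
width: 0.0272
gripper_force: 30.7
clock: 14.2
position: [0.4822, -0.1692, 0.1044]
ee_rot: [0.0, 0.707, 0.708, -0.0]
contact_force: [0.7, -0.2, 0.1]
width: 0.0274
gripper_force: 30.7
at [ 0.4826 -0.1691  0.105 ] shift [ 0.002 -0.001  0.09 ] yaw 0.09
```

View pics/w3.png

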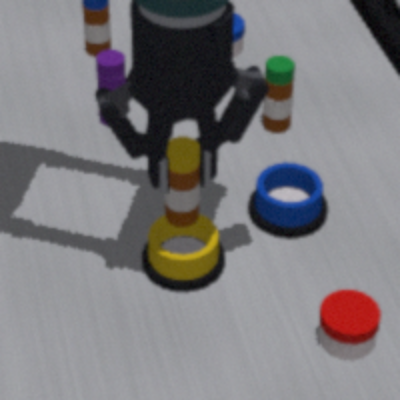

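The yellow vial is centred over the yellow well (183,215 against 183,245), so I'm lowering it.

```bash
python3 -m creep '[[0,0.002,0,0.02,0],[0,0.002,0,0.04,0],[0,0.002,0,0.06,0],[0,0.002,0,0.075,0],[0,0.002,0,0.084,0],[0,0.002,0,0.088,0],[0,0.002,0,0.091,0],[0,0.002,0,0.092,0],[0,0.002,0,0.092,0]]'
```

```text
clock: 15.15
position: [0.482, -0.1669, 0.0586]
ee_rot: [0.0, 0.706, 0.708, 0.0]
contact_force: [0.2, -0.2, -0.9]
width: 0.027
gripper_force: 30.7
```

```bash
python3 -m creep '[[0,0,0,0.001,0],[0,0,0,0.002,0],[0,0,0,0.003,0],[0,0,0,0.003,0],[0,0,0,0.003,0]]'
```

```text
clock: 15.65
position: [0.482, -0.1669, 0.0576]
ee_rot: [0.0, 0.706, 0.708, 0.0]
contact_force: [-0.7, -0.5, 5.6]
width: 0.0274
gripper_force: 31.2
```

```bash
python3 -m creep '[[1,0,0,0,0],[1,0,0,0,0],[1,0,0,0,0],[1,0,0,0,0],[1,0,0,0,0],[1,0,0,0,0],[1,0,0,-0.06,0],[1,0,0,-0.14,0],[1,0,0,-0.22,0],[1,0,0,-0.22,0]]' && python3 -c "
from h import *
go(.6165,-.0065,.17)"
```

```text
clock: 16.65
position: [0.4853, -0.1685, 0.1723]
ee_rot: [0.006, 0.706, 0.708, 0.002]
contact_force: [0.6, -0.8, -0.0]
width: 0.0853
gripper_force: 0.0
at [ 0.4853 -0.1685  0.1723] shift [0.323 0.263 0.006] yaw 0.16
```

```bash
python3 -m creep '[[1,0.05,0.04,0,0],[1,0.11,0.09,0,0],[1,0.18,0.15,0,0],[1,0.24,0.2,0,0],[1,0.3,0.25,0,0],[1,0.32,0.268,0,0],[1,0.32,0.268,0,0],[1,0.32,0.268,0,0]]' && python3 -c "
from h import *
d=eyes.get_image('side');cv2.imwrite('pics/g3.png',cv2.resize(d['frame'][160:400,210:410,::-1],None,fx=2,fy=2))
go(.6165,-.0065,.05)"
```

```text
clock: 17.45
position: [0.6143, -0.0071, 0.1661]
ee_rot: [-0.001, 0.706, 0.708, -0.001]
contact_force: [-0.7, -0.4, -0.6]
width: 0.0856
gripper_force: 0.0
at [ 0.6141 -0.0075  0.1664] shift [0.002 0.005 0.233] yaw 0.11
```

View pics/g3.png

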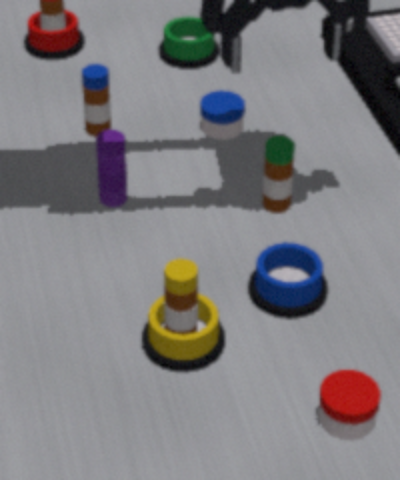

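The yellow vial is seated upright in its well (182,315), and the green vial (278,180) is under the jaws. Descending and gripping.

```bash
python3 -m creep '[[1,0.002,0.003,0.06,0],[1,0.002,0.003,0.13,0],[1,0.002,0.003,0.19,0],[1,0.002,0.003,0.22,0],[1,0.002,0.003,0.234,0],[1,0.002,0.003,0.234,0],[1,0.002,0.003,0.234,0]]' && python3 -m creep '[[0,0,0,0,0],[0,0,0,0,0],[0,0,0,0,0],[0,0,0,0,0],[0,0,0,0,0],[0,0,0,0,0],[0,0,0,0,0],[0,0,0,0,0],[0,0,0,0,0],[0,0,0,0,0]]' 30 && python3 -c "
from h import *
go(.6,.287,.17)"
```

```text
clock: 18.2
position: [0.6173, -0.0062, 0.051]
ee_rot: [0.001, 0.706, 0.708, 0.0]
contact_force: [0.3, -0.1, 1.3]
width: 0.0855
gripper_force: 0.0
clock: 19.2
position: [0.6172, -0.0054, 0.0504]
ee_rot: [0.0, 0.706, 0.708, 0.0]
contact_force: [-0.4, -1.0, 5.2]
width: 0.0275
gripper_force: 29.9
at [ 0.6172 -0.0054  0.0504] shift [ 0.585 -0.033 -0.239] yaw 0.15
```

```bash
python3 -m creep '[[0,0,0,-0.04,0],[0,0,0,-0.12,0],[0,0,0,-0.2,0],[0,0.05,-0.002,-0.24,0],[0,0.13,-0.008,-0.24,0],[0,0.21,-0.014,-0.24,0],[0,0.29,-0.02,-0.24,0],[0,0.37,-0.025,-0.24,0],[0,0.45,-0.03,-0.24,0],[0,0.52,-0.034,-0.24,0]]' && python3 -m creep '[[0,0.05,0,0,0],[0,0.064,0,0,0],[0,0.064,0,0,0],[0,0.064,0,0.05,0],[0,0.064,0,0.1,0],[0,0.064,0,0.13,0],[0,0.064,0,0.13,0],[0,0.064,0,0.13,0]]' && python3 -c "
from h import *
d=eyes.get_image('side');cv2.imwrite('pics/w4.png',cv2.resize(d['frame'][80:280,210:410,::-1],None,fx=2,fy=2))
go(.6,.287,.0595)"
```

```text
clock: 20.2
position: [0.5985, 0.2564, 0.1691]
ee_rot: [-0.0, 0.706, 0.708, -0.0]
contact_force: [0.3, 0.1, -1.1]
width: 0.0273
gripper_force: 29.7
clock: 21.0
position: [0.5995, 0.2851, 0.105]
ee_rot: [0.0, 0.707, 0.708, -0.0]
contact_force: [-0.6, 0.1, 0.4]
width: 0.0272
gripper_force: 29.7
at [0.6    0.2856 0.1058] shift [ 0.003 -0.     0.093] yaw 0.08
```

View pics/w4.png

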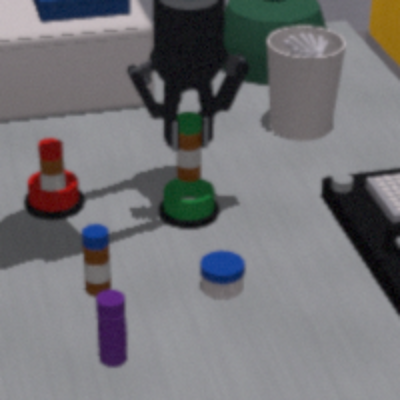

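The green vial is over the green collar (189,160 against 189,200). Lowering; for this vial the floor should be at TCP 0.0584.

```bash
python3 -m creep '[[0,0.002,0,0.02,0],[0,0.002,0,0.04,0],[0,0.002,0,0.06,0],[0,0.002,0,0.075,0],[0,0.002,0,0.084,0],[0,0.002,0,0.088,0],[0,0.002,0,0.091,0],[0,0.002,0,0.092,0],[0,0.002,0,0.092,0]]'
```

```text
clock: 21.95
position: [0.5993, 0.2876, 0.0592]
ee_rot: [0.0, 0.706, 0.708, 0.0]
contact_force: [-0.1, -0.0, -0.7]
width: 0.0276
gripper_force: 29.7
```

```bash
python3 -m creep '[[0,0,0,0.001,0],[0,0,0,0.002,0],[0,0,0,0.003,0],[0,0,0,0.003,0],[0,0,0,0.003,0]]'
```

```text
clock: 22.45
position: [0.5993, 0.2876, 0.0584]
ee_rot: [0.0, 0.706, 0.708, 0.0]
contact_force: [-0.9, 0.3, 5.6]
width: 0.0272
gripper_force: 30.2
```

```bash
python3 -m creep '[[1,0,0,0,0],[1,0,0,0,0],[1,0,0,0,0],[1,0,0,0,0],[1,0,0,0,0],[1,0,0,0,0],[1,0,0,-0.06,0],[1,0,0,-0.14,0],[1,0,0,-0.22,0],[1,0,0,-0.22,0]]' && python3 -m creep '[[1,-0.05,-0.05,0,0],[1,-0.11,-0.11,0,0],[1,-0.17,-0.17,0,0],[1,-0.22,-0.22,0,0],[1,-0.25,-0.255,0,0],[1,-0.251,-0.26,0,0],[1,-0.251,-0.26,0,0],[1,-0.251,-0.26,0,0]]' && python3 -c "
from h import *
d=eyes.get_image('side');cv2.imwrite('pics/g4.png',cv2.resize(d['frame'][80:280,210:410,::-1],None,fx=2,fy=2))
go(.469,.1615,.05)"
```

```text
clock: 23.45
position: [0.6028, 0.2889, 0.1743]
ee_rot: [0.003, 0.706, 0.708, 0.006]
contact_force: [1.1, 2.2, -0.7]
width: 0.0853
gripper_force: 0.0
clock: 24.25
position: [0.4707, 0.1623, 0.1675]
ee_rot: [0.0, 0.706, 0.708, 0.001]
contact_force: [0.8, 0.9, 0.8]
width: 0.0851
gripper_force: 0.0
at [0.4707 0.1624 0.1674] shift [-0.002 -0.004  0.235] yaw 0.18
```

View pics/g4.png

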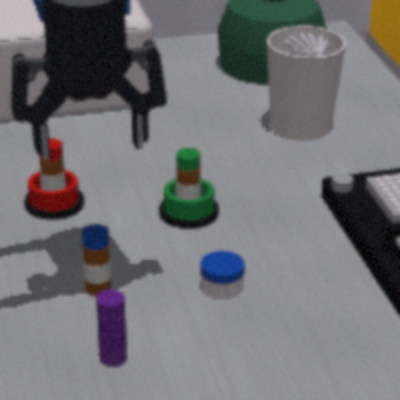

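The green vial is seated upright (188,185), and the blue vial (97,260) is below the jaws. Descending and gripping.

```bash
python3 -m creep '[[1,-0.001,-0.003,0.06,0],[1,-0.001,-0.003,0.13,0],[1,-0.001,-0.003,0.19,0],[1,-0.001,-0.003,0.22,0],[1,-0.001,-0.003,0.234,0],[1,-0.001,-0.003,0.234,0],[1,-0.001,-0.003,0.234,0]]' && python3 -m creep '[[0,0,0,0,0],[0,0,0,0,0],[0,0,0,0,0],[0,0,0,0,0],[0,0,0,0,0],[0,0,0,0,0],[0,0,0,0,0],[0,0,0,0,0],[0,0,0,0,0],[0,0,0,0,0]]' 30 && python3 -c "
from h import *
go(.5883,-.1295,.17)"
```

```text
clock: 25.0
position: [0.469, 0.1616, 0.0509]
ee_rot: [0.0, 0.706, 0.708, 0.001]
contact_force: [0.2, 0.0, 0.8]
width: 0.0856
gripper_force: 0.0
clock: 26.0
position: [0.4683, 0.1612, 0.0508]
ee_rot: [0.0, 0.706, 0.708, 0.0]
contact_force: [-0.3, -0.6, 6.0]
width: 0.0271
gripper_force: 31.7
at [0.4683 0.1612 0.0508] shift [-0.582  0.239 -0.238] yaw 0.15
```

```bash
python3 -m creep '[[0,0,0,-0.04,0],[0,0,0,-0.12,0],[0,0,0,-0.2,0],[0,-0.04,0.016,-0.24,0],[0,-0.11,0.045,-0.24,0],[0,-0.19,0.078,-0.24,0],[0,-0.27,0.11,-0.24,0],[0,-0.35,0.144,-0.24,0],[0,-0.43,0.177,-0.24,0],[0,-0.5,0.206,-0.24,0]]' && python3 -m creep '[[0,-0.05,0.02,0,0],[0,-0.08,0.033,0,0],[0,-0.082,0.033,0,0],[0,-0.082,0.033,0.05,0],[0,-0.082,0.033,0.1,0],[0,-0.082,0.033,0.13,0],[0,-0.082,0.033,0.13,0],[0,-0.082,0.033,0.13,0]]' && python3 -c "
from h import *
d=eyes.get_image('side');cv2.imwrite('pics/w5.png',cv2.resize(d['frame'][190:390,230:430,::-1],None,fx=2,fy=2))
go(.5883,-.1295,.0595)"
```

```text
clock: 27.0
position: [0.5719, -0.0906, 0.1697]
ee_rot: [-0.0, 0.706, 0.708, -0.0]
contact_force: [0.6, 0.5, -0.5]
width: 0.0272
gripper_force: 31.3
clock: 27.8
position: [0.5879, -0.1282, 0.1056]
ee_rot: [-0.0, 0.706, 0.708, 0.0]
contact_force: [0.1, 0.3, -0.9]
width: 0.0272
gripper_force: 31.2
at [ 0.5886 -0.1287  0.1063] shift [-0.002 -0.001  0.094] yaw 0.2
```

View pics/w5.png

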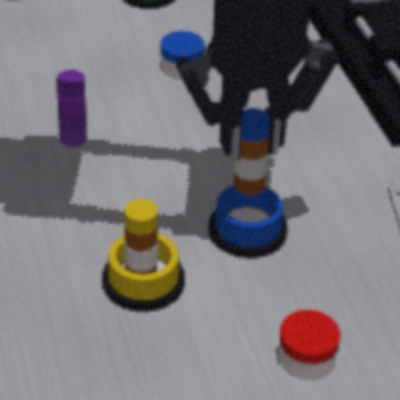

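The blue vial is over the blue well (252,170 against 250,215). Lowering.

```bash
python3 -m creep '[[0,-0.001,0,0.02,0],[0,-0.001,0,0.04,0],[0,-0.001,0,0.06,0],[0,-0.001,0,0.075,0],[0,-0.001,0,0.084,0],[0,-0.001,0,0.088,0],[0,-0.001,0,0.091,0],[0,-0.001,0,0.092,0],[0,-0.001,0,0.092,0]]'
```

```text
clock: 28.75
position: [0.5884, -0.1301, 0.0596]
ee_rot: [0.0, 0.706, 0.708, 0.0]
contact_force: [-1.2, 0.7, -0.2]
width: 0.0276
gripper_force: 31.2
```

```bash
python3 -m creep '[[0,0,0,0.001,0],[0,0,0,0.002,0],[0,0,0,0.003,0],[0,0,0,0.003,0],[0,0,0,0.003,0]]'
```

```text
clock: 29.25
position: [0.5885, -0.1301, 0.0588]
ee_rot: [0.0, 0.706, 0.708, 0.0]
contact_force: [-0.7, 1.1, 5.0]
width: 0.0271
gripper_force: 31.8
```

Seated. Releasing, rising and checking.

```bash
python3 -m creep '[[1,0,0,0,0],[1,0,0,0,0],[1,0,0,0,0],[1,0,0,0,0],[1,0,0,0,0],[1,0,0,0,0],[1,0,0,-0.06,0],[1,0,0,-0.14,0],[1,0,0,-0.22,0],[1,0,0,-0.3,0]]' && python3 -m creep '[[1,0,0,-0.12,0],[1,0,-0.1,-0.2,0],[1,0,-0.2,-0.2,0],[1,0,-0.3,-0.2,0],[1,0,-0.3,-0.2,0],[1,0,-0.3,-0.2,0]]' && python3 -c "
from h import *
d=eyes.get_image('side');cv2.imwrite('pics/end.png',d['frame'][:,:,::-1])"
```

```text
clock: 30.25
position: [0.5879, -0.13, 0.2093]
ee_rot: [-0.0, 0.706, 0.708, -0.0]
contact_force: [0.9, -0.7, -0.7]
width: 0.0854
gripper_force: 0.0
clock: 30.85
position: [0.4362, -0.1302, 0.3087]
ee_rot: [0.001, 0.707, 0.708, 0.0]
contact_force: [0.3, -0.5, 0.1]
width: 0.0856
gripper_force: 0.0
```

View pics/end.png

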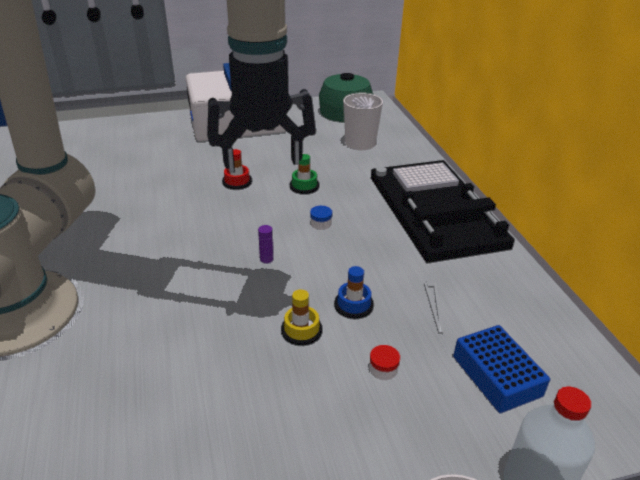

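All four vials stand in their wells: red (237,170), green (304,175), yellow (301,315) and blue (355,290). The jars at (321,217) and (385,360) haven't moved, and the arm is clear.

```bash
python3 -c "
from rig import manip
print(manip.sign_off())"
```

```text
the job is handed in; nothing more can be done
None
```

All four vials stand upright on the floor of their matching wells, loaded in the order red, yellow, green, blue; the jars and the purple look-alike weren't touched, and I handed the job in at about 31 s.

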